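# Post a glazed tile through the flap of the return box

### The job

The pottery room's return box has two lanes, each closed by a hanging flap. With the fingertips, push the maroon glazed tile along its lane and in under its flap until it lies completely inside the box, then draw the hand back out so that the flap swings fully shut behind it. Slide the tile, do not lift or tip it, and leave the white tile, the other flap and everything else alone.

Things in the scene. Friction and masses are not known exactly. Their poses are not given: they have to be found in the camera images.
- box: Green and pale-wood return box, fixed, 342 mm wide. Origin: on the table, in the plane of the shut flaps, midway between the lanes. x runs along the lanes: open tray at x -160 to 0 mm (robot's side), bin at 0 to 180 mm, open above; y to the left lane, z up. Flat level floor, top 6 mm above the table. Rails of the tray reach z 24 mm, walls of the bin z 70 mm.
- mouth_left (a point): Middle of the left lane (yellow flap), on the floor, right under the shut flap. Box axes. The lane is 150 mm clear between 14 mm rails, posts and walls.
- mouth_right (a point): The same for the right lane (blue flap), 164 mm to the right.
- lintel (a point): Underside (192 mm above the table) of the 22 mm deep, 20 mm high beam over both flaps, carried by three posts. The hand has to reach in below it, leaning forward some 40 degrees, with its fingertips near the floor.
- flap_left (a joint): Angle of the clear, yellow-edged flap: 0 hangs shut, grows as its foot swings into the bin (to 1.4). Free hinge across the lane 185 mm above the table; falls shut by its own 80 g. Panel 140 x 158 x 5 mm, foot 27 mm above the table, 5 mm lower than a tile's top: a sliding tile pushes it open and props it until the tile's near face is about 45 mm past the flap plane.
- flap_right (a joint): The same for the blue-edged flap of the right lane.
- glazed_tile: Tile with maroon top (terracotta sides), 60 mm along x, 80 mm along y, 26 mm thick, about 0.25 kg; lies flat on the tray floor in one of the two lanes, either one, nearly square to the lane, its near face 80 to 120 mm before the flap plane. Origin: centre of its underside, z up, x roughly along the lane into the box.
- bisque_tile: Plain white tile of the same size, in the other lane. To be left alone. Origin: centre of its underside.
- glaze_jar: Glaze jar with red cap, diameter 56, height 75 mm, standing beside the tray on its left. Origin: centre of its foot.
- mug: Blue mug, diameter 72, height 85 mm, standing beside the tray on its right. Origin: centre of its foot.
- jar_lid: Maroon round jar lid, diameter 72, 12 mm thick, flat on the table to the robot's right. Origin: centre of its underside.
- brush: Brush lying on the table to the robot's left. Origin: underside of its middle.
- green_bottle: Green bottle, diameter 68, height 210 mm, far right. Origin: centre of its foot.
- bowl: Terracotta bowl, diameter 110, height 45 mm, far left. Origin: centre of its foot.
There are look-alikes about, which are no part of the job. Leave any blue or yellow look-alike of the glazed_tile alone.

How it is judged (in metres and radians):
On the way, in this order (a step that is already met when the one before it is completed fails the run):
1. the glazed tile is on its way under its own lifted flap (x of glazed_tile in the frame of box above -0.025 m and ((value of joint flap_left above 0.1 rad and y of glazed_tile in the frame of box above 0 m) or (value of joint flap_right above 0.1 rad and y of glazed_tile in the frame of box below 0 m))), for 0.05 s.
2. the glazed tile is completely past the flap (x of glazed_tile in the frame of box between 0.065 and 0.155 m and y of glazed_tile in the frame of box between -0.157 and 0.157 m), for 0.1 s.
At the end, for the whole second after the job is handed in: The glazed tile lies flat and at rest on the bin floor, wholly beyond the flap plane (centre 65 to 155 mm behind it); both flaps hang shut (within 0.04 rad); the white tile and the other things have moved less than 20 mm (all of step 2 and z of glazed_tile in the frame of box below 0.01 m and angle between glazed_tile's own z axis and vertical below 0.1 rad and linear speed of glazed_tile below 0.01 m/s and value of joint each of flap_left, flap_right below 0.04 rad and distance of each of bisque_tile, glaze_jar, mug, jar_lid, brush, green_bottle, bowl from where it was at the start of the episode below 0.02 m); the robot touches nothing.
It fails at once if the glazed tile is lifted more than 12 mm off the floor of the lane (z of glazed_tile in the frame of box above 0.018 m).
It fails at once if the glazed tile is tipped (angle between glazed_tile's own z axis and vertical above 0.3 rad).
It fails at once if the flap of the white tile's lane is pushed open ((value of joint flap_left above 0.15 rad and y of glazed_tile in the frame of box below 0 m) or (value of joint flap_right above 0.15 rad and y of glazed_tile in the frame of box above 0 m)).
It fails at once if the white tile or another bystander is moved (distance of any of bisque_tile, glaze_jar, mug, jar_lid, brush, green_bottle, bowl from where it was at the start of the episode above 0.02 m).
It also fails if it takes over 38 s, if anything falls off the work surface, if the arm or the gripper's body presses on something with over 40 N, if the wrist force passes 120 N, or if a joint passes its speed limit or range.

### The arm

A 6-joint arm with a two-finger parallel gripper is mounted at the origin on the work surface. World frame = base frame: x ahead of the robot, y to its left, z up, the work surface at z = 0. Lengths are in mm, angles in rad, forces in N, time in s.
With the tool pointing down it reaches from about 350 to 775 mm from the base axis. Payload 7.3 kg.
Tool frame: the origin (TCP) lies on the centre line of the jaws, within the pads' length; the fingertips stand 22 mm ahead of it and the grasp point (between the pads) lies 3 mm ahead of it; z points along the fingers, y is the direction in which the jaws open and shut (so a half turn about z gives the same grasp; the last joint's range is limited). The gripper opens to 92 mm and grips with 3 to 60 N. Pads are 19 mm wide; open, the fingers measure 130 mm over their backs; the gripper's body (75 mm by 190 mm) begins 47 mm behind the grasp point.
Start: joints at [1.187, 0.342, 1.524, -0, 1.275, -0.146], TCP at [123.655, 510.247, 248.741] pointing down, gripper open.
Joint ranges: [-2.53, 2.53], [-0.77, 2.02], [0.04, 2.7], [-1, 4.14], [0.28, 2.66], [-3.11, 3.11]. Speed limits (rad/s): [2.57, 2.57, 3.14, 3.14, 3.14, 3.14].

### API

Orientations are given as [roll, pitch, yaw] about the fixed x, y, z axes, in that order (R = Rz(yaw) Ry(pitch) Rx(roll)).
In Python, from plant import get_obs, capture, bot, spot_in gives the robot as it stands.
- The arm moves only by the shell command python3 -m handwheel 'ROWS' [OPENING]. ROWS is JSON, a list of rows, each a list of 2 entries, a list of its own where there are three numbers: the shift along the world's x, y, z in mm, then the turn, a rotation vector about the world's x, y, z in rad. In form: [[[x, y, z], [wx, wy, wz]], ...]. A call has 1 to 12 rows; each row shifts and turns the commanded pose from where the row before left it; what a row does not reach is not made up. A row lasts 1/8 s, in which the tool goes at most 62.5 mm and 10.7 degrees, less where a joint would pass 70% of its speed; a pose out of reach is approached as far as the arm can. A call is refused whole if a number of a shift passes 62.5 or a number of a turn 0.188, either way. A call with a gripper value outside its range is refused whole. OPENING is the closure, from 0 (fully open) to 1 (shut), set as the call begins (- or left out, the last holds). The fingers move at their own pace and stop on an object; the grip force is fixed at half the most. Time passes only in rows, so rows that do not move let the fingers close. It gives the time, the measured TCP pose, the force and the opening at its end, in the units of the state.
- get_obs(): the state, without advancing time (a new reading comes with each control period).
- capture(name): name is "scene" or "top" or "wrist"; returns a dict with "img" (384x512x3 uint8, red, green, blue), "fx", "fy", "cx", "cy" (pixels), "cam_to_world" (4x4, takes a point from camera to world coordinates). Camera axes: x right, y up, looking along -z (the intrinsics and any distortion apply to the point x, -y, -z); pixel columns grow to the right and rows downward; lengths in mm; the calibration is good to about 2 mm. A picture is of the moment at which its call begins. There is no depth.
- bot.close_job(): hands the job in, once; it reports no verdict.
Trained networks look in the newest picture that a camera, given by its name, has taken for a name from the list of things; names that differ only in an ending like _2 or _b are one class to them, and where a whole thing is asked for, a point or a joint stands for the part that bears it (a point fixed in the world has none). Each returns a list of dicts, best first, with "score" (0 to 1); they miss things now and then, are a little off and sometimes report something else, mostly with a low value. They report only what shows in the picture. A call takes as long as a camera call. They do not tell look-alikes from the thing itself.
- spot_in(thing, camera): "xyz" ([x, y, z] in mm, in the coordinates of the camera as it stood for that picture, good to about 4 mm: the middle of the surface that is visible of it).
The state is a dict: "time": time; "joint_positions": joint angles; "dq": joint speeds; "tau": joint torques, N m; "tool_pos": TCP position; "tcp_rot": TCP orientation; "contact_force": force on the tool from outside, world axes, zero at the start; "moment": the same for the moment, N m; "grip_width": finger opening in mm.
Only numpy, scipy, OpenCV 4.12 (cv2) and the standard library are available. Lean on these libraries where they do the work, as an engineer would, in place of code of your own. Each camera call takes 0.05 s, during which the arm holds its last target. There are 200 camera calls.

## Working session

There is one attempt and no reset: what is moved stays moved. The work goes in short steps, Python scripts to look and compute and a shell command to move; the robot and the scene stay as the last step left them, time stands still between calls to the robot, and variables do not carry over. Pictures are saved under pics/ and viewed, about 8 in all and at most 12, crops included, and the job is handed in when it is done.

```bash
mkdir -p pics; ls; cat > h.py <<'E'
import numpy as np,cv2
from plant import get_obs,capture,bot,spot_in
def cap(c,f=None):
    d=capture(c)
    if f: cv2.imwrite('pics/'+f,cv2.cvtColor(d['img'],cv2.COLOR_RGB2BGR))
    return d
def tow(d,p): return (np.array(d['cam_to_world'])@np.r_[p,1])[:3]
def proj(d,P):
    q=np.linalg.inv(d['cam_to_world'])@np.r_[P,1]; return d['cx']+d['fx']*q[0]/-q[2], d['cy']+d['fy']*q[1]/q[2]
def pix(d,u,v,z):
    M=np.array(d['cam_to_world']); r=M[:3,:3]@np.array([(u-d['cx'])/d['fx'],-(v-d['cy'])/d['fy'],-1]); return M[:3,3]+r*(z-M[2,3])/r[2]
E
python3 - <<'E'
from h import *
o=get_obs();print({k:np.round(v,3) for k,v in o.items()})
for c in ['scene','top']:
    d=cap(c,c+'1.png'); print(c,{k:v for k,v in d.items() if k!='img'})
    for t in ['box','glazed_tile','bisque_tile','flap_left','flap_right','glaze_jar','mug','jar_lid','green_bottle','bowl','brush']:
        for r in spot_in(t,c)[:3]: print(t,round(r['score'],2),np.round(tow(d,r['xyz'])))
a=cv2.imread('pics/scene1.png');b=cv2.imread('pics/top1.png')
E
```

```text
pics
{'time': np.float64(0.0), 'joint_positions': array([ 1.187,  0.343,  1.525,  0.   ,  1.275, -0.146]), 'dq': array([ 0.001, -0.   , -0.   , -0.001,  0.002, -0.001]), 'tau': array([ -0.   , -43.124, -24.422,   0.072,   0.056,  -0.   ]), 'tool_pos': array([123.502, 509.881, 248.036]), 'tcp_rot': array([-3.14 , -0.   ,  2.904]), 'contact_force': array([-0.006,  0.646,  0.83 ]), 'moment': array([ 0.001,  0.005, -0.041]), 'grip_width': np.float64(91.82)}
scene {'fx': 432.66201374881337, 'fy': 432.66201374881337, 'cx': 262.47422398547667, 'cy': 187.58867566274037, 'cam_to_world': array([[ 3.07202303e-01, -7.56514752e-01,  5.77331945e-01,
         1.40549042e+03],
       [ 9.51475637e-01,  2.32749761e-01, -2.01299929e-01,
        -2.93441411e+02],
       [ 1.79124939e-02,  6.11157082e-01,  7.91306618e-01,
         1.36158216e+03],
       [ 0.00000000e+00,  0.00000000e+00,  0.00000000e+00,
         1.00000000e+00]])}
box 0.6 [647.  34.  34.]
glazed_tile 0.88 [ 334. -154.   25.]
glazed_tile 0.66 [ 470. -243.   29.]
flap_left 0.68 [603. 119. 110.]
flap_left 0.4 [345. 366.  16.]
flap_left 0
[... 625 characters left out ...]
e-01,  9.74212185e-01,
         1.39172185e+03],
       [ 0.00000000e+00,  0.00000000e+00,  0.00000000e+00,
         1.00000000e+00]])}
box 0.72 [613.  42.   4.]
box 0.51 [600. 483.  23.]
box 0.43 [621. -39. 105.]
glazed_tile 0.92 [536. -49.  34.]
glazed_tile 0.74 [ 459. -246.   26.]
glazed_tile 0.65 [ 325. -151.   27.]
bisque_tile 0.87 [523. 114.  37.]
bisque_tile 0.26 [614.  40.  10.]
flap_right 0.87 [619. -42. 103.]
flap_right 0.26 [602. 119. 107.]
glaze_jar 0.84 [493. 245.  74.]
glaze_jar 0.56 [334. 363.  21.]
mug 0.65 [ 616. -200.   44.]
mug 0.61 [335. 362.  21.]
jar_lid 0.92 [ 300. -312.   14.]
green_bottle 0.81 [ 531. -475.  135.]
bowl 0.86 [596. 483.  23.]
brush 0.67 [334. 363.  19.]
```

View pics/top1.png

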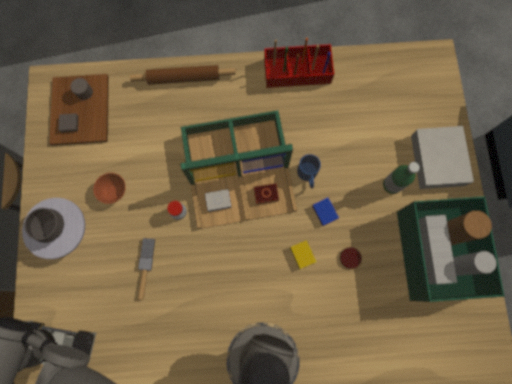

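View pics/scene1.png

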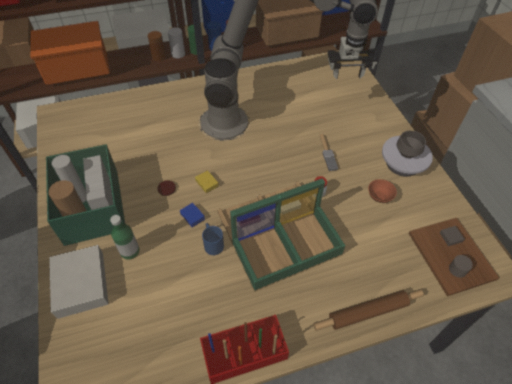

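The top view shows the maroon tile at about (266,194) in the right (blue) lane and the white tile at (217,201) in the left lane. The mug is at (308,168), and the yellow and blue look-alikes are outside the box. I'll enlarge this area to measure the box pose.

```bash
python3 - <<'E'
import cv2
a=cv2.imread('pics/top1.png')[104:234,170:330]
cv2.imwrite('pics/crop1.png',cv2.resize(a,None,fx=4.6,fy=4.6,interpolation=cv2.INTER_CUBIC))
a=cv2.imread('pics/scene1.png')[175:290,200:350]
cv2.imwrite('pics/crop2.png',cv2.resize(a,None,fx=5,fy=5,interpolation=cv2.INTER_CUBIC))
E
```

```text
(no output)
```

View pics/crop1.png

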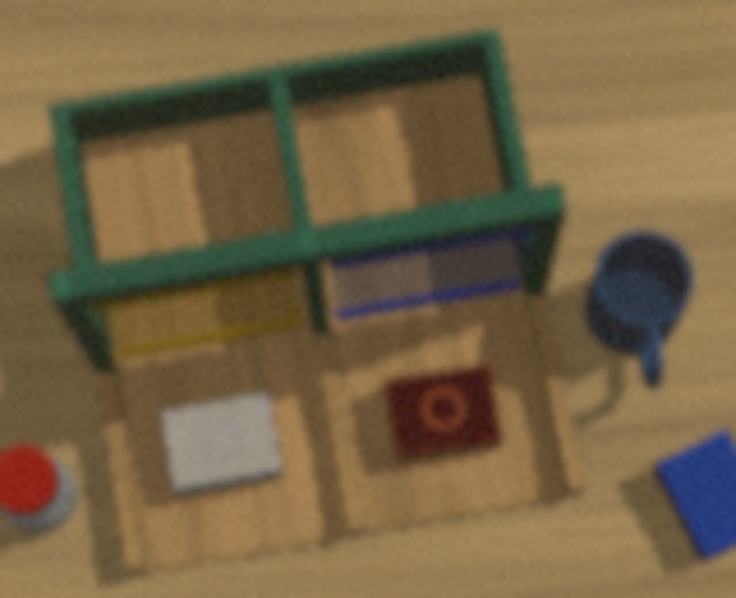

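The crop shows the bin's back corners at (52,108) and (497,33), the beam ends at (55,285) and (562,210), the rail's near-right corner at (580,490), and the maroon tile's top corners at about (388,380), (490,368), (498,444) and (397,458). Next I'll fit the box pose.

```bash
python3 - <<'E'
from h import *
from scipy.optimize import least_squares
d=cap('top')
C=[((52,108),(180,171,70)),((497,33),(180,-171,70)),((580,490),(-160,-171,24)),((55,298),(-11,171,212)),((563,211),(-11,-171,212)),((52,278),(11,171,212)),((559,187),(11,-171,212)),((312,330),(-11,-7,0)),((545,292),(-11,-157,0))]
f=lambda p,t:np.array([p[0]+t[0]*np.cos(p[2])-t[1]*np.sin(p[2]),p[1]+t[0]*np.sin(p[2])+t[1]*np.cos(p[2]),t[2]])
px=lambda c:np.array([170+(c[0]+.5)/4.6-.5,104+(c[1]+.5)/4.6-.5])
use=C[:7]
r=lambda p:np.concatenate([np.array(proj(d,f(p,t)))-px(c) for c,t in use])
s=least_squares(r,[610,40,0.2],x_scale=[10,10,.1],loss='soft_l1');p=s.x
print('box',p,'resid px',np.round(r(p).reshape(-1,2),1).tolist())
T=[pix(d,*px(c),32) for c in [(388,380),(490,368),(498,444),(397,458)]]
R=np.array([[np.cos(p[2]),np.sin(p[2])],[-np.sin(p[2]),np.cos(p[2])]])
for w in T+[np.mean(T,0)]: print(np.round(w,1),'box',np.round(R@(w[:2]-p[:2]),1))
for n,t in [('tray end R',(-160,-82,6)),('mouthR',(0,-82,6)),('deep',(75,-82,6))]: print(n,np.round(f(p,t),1), proj(d,f(p,t)))
E
```

```text
box [6.12575551e+02 3.81512653e+01 1.06171491e-01] resid px [[-0.6, 1.1], [1.0, 1.2], [0.9, -0.2], [-1.4, 0.3], [0.8, 0.3], [-1.7, -2.3], [0.3, -1.3]]
[561.6 -10.7  32. ] box [-55.9 -43.2]
[565.6 -86.6  32. ] box [ -59.9 -119.1]
[507.7 -88.   32. ] box [-117.6 -114.3]
[502.3 -13.4  32. ] box [-115.1  -39.6]
[534.3 -49.7  32. ] box [-87.2 -79.1]
tray end R [462.2 -60.3   6. ] (np.float64(270.46344679038793), np.float64(215.36103923979348))
mouthR [621.3 -43.4   6. ] (np.float64(262.19614671012897), np.float64(170.98875766332299))
deep [695.8 -35.4   6. ] (np.float64(258.45998308611814), np.float64(150.9360073420618))
```

View pics/crop2.png

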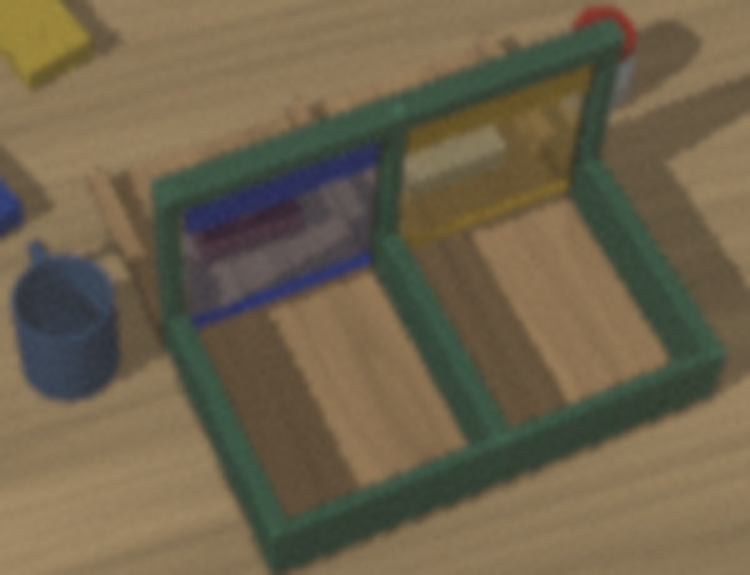

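The scene crop confirms the lanes: the blue flap is the right lane with the maroon tile seen behind it, and both flaps hang shut. Now I'll check how wide the gripper body is along the jaw axis, because the lane is only 150 mm.

```bash
python3 - <<'E'
from h import *
from scipy.spatial.transform import Rotation as Ro
o=get_obs();R=Ro.from_euler('xyz',o['tcp_rot']).as_matrix()
outs=[]
for c,m in(('scene',70),('top',70)):
    d=cap(c);img=cv2.cvtColor(d['img'],cv2.COLOR_RGB2BGR)
    u,v=map(int,proj(d,o['tool_pos']));k=6
    u0=max(0,min(u-30,512-62));v0=max(0,min(v-55,384-90))
    a=cv2.resize(img[v0:v0+90,u0:u0+62],None,fx=k,fy=k,interpolation=cv2.INTER_CUBIC)
    P=lambda q:tuple(int((x-s+.5)*k) for x,s in zip(proj(d,o['tool_pos']+R@np.array(q,float)),(u0,v0)))
    for z,col in((22,(0,255,0)),(-44,(0,255,255)),(-234,(255,0,255))):
        cv2.line(a,P((0,-95,z)),P((0,95,z)),col,1);cv2.line(a,P((-37.5,0,z)),P((37.5,0,z)),col,1)
    cv2.line(a,P((0,0,22)),P((0,0,-234)),(255,255,0),1)
    outs.append(a)
cv2.imwrite('pics/grip.png',np.hstack(outs))
E
```

```text
(no output)
```

View pics/grip.png

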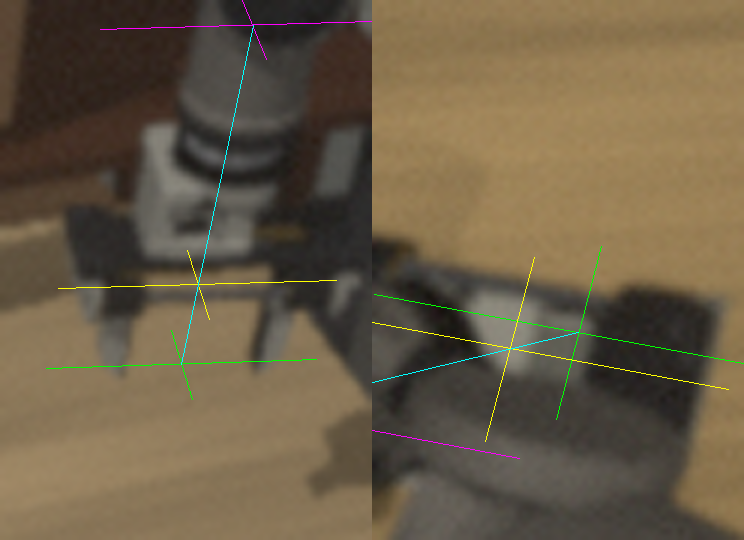

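The overlay shows the hand's dark cross-bar is about 190 mm wide along the jaw axis and the neck about 75 mm. So the jaw axis has to lie in the lane's vertical plane, giving 75 mm across the lane, with the hand leaning about 40°. I'll move to above the tray mouth, yawing and part-closing the fingers on the way.

```bash
python3 -m handwheel '[[[28,-47,0],[0,0,-0.102]],[[28,-47,0],[0,0,-0.102]],[[28,-47,0],[0,0,-0.102]],[[28,-47,0],[0,0,-0.102]],[[28,-47,0],[0,0,-0.102]],[[28,-47,0],[0,0,-0.102]],[[28,-47,0],[0,0,-0.102]],[[28,-47,0],[0,0,-0.102]],[[28,-47,0],[0,0,-0.102]],[[28,-47,0],[0,0,-0.102]],[[28,-47,0],[0,0,-0.102]],[[26,-51,0],[0,0,-0.105]]]' 0.72
python3 -m handwheel '[[[0,0,0],[0.0185,-0.1735,0]],[[0,0,0],[0.0185,-0.1735,0]],[[0,0,0],[0.0185,-0.1735,0]],[[0,0,0],[0.0185,-0.1735,0]],[[0,0,0],[0,0,0]],[[0,0,0],[0,0,0]]]'
python3 - <<'E'
from h import *
from scipy.spatial.transform import Rotation as Ro
o=get_obs();R=Ro.from_euler('xyz',o['tcp_rot']).as_matrix()
print(o['time'],o['tool_pos'],R.round(3).tolist(),o['grip_width'],o['contact_force'],o['joint_positions'])
L=[]
for c in('scene','top'):
    d=cap(c);img=cv2.cvtColor(d['img'],cv2.COLOR_RGB2BGR);k=6
    u,v=map(int,proj(d,o['tool_pos']+R@np.array([0,0,-60.])));u0,v0=u-31,v-45
    a=cv2.resize(img[v0:v0+90,u0:u0+62],None,fx=k,fy=k,interpolation=cv2.INTER_CUBIC)
    P=lambda q:tuple(int((x-s+.5)*k) for x,s in zip(proj(d,o['tool_pos']+R@np.array(q,float)),(u0,v0)))
    for z,col in((22,(0,255,0)),(-44,(0,255,255)),(-84,(255,0,255))):
        for x in(-37.5,37.5): cv2.line(a,P((x,-95,z)),P((x,95,z)),col,1)
        for y in(-95,95): cv2.line(a,P((-37.5,y,z)),P((37.5,y,z)),col,1)
    L.append(a)
cv2.imwrite('pics/grip2.png',np.hstack(L))
E
```

```text
time: 2.85
tool_pos: [458.5, -59.5, 248.9]
tcp_rot: [3.141, 0.0, 1.673]
contact_force: [0.6, 0.5, 0.3]
grip_width: 25.7
time: 3.6
tool_pos: [459.2, -54.4, 248.9]
tcp_rot: [2.504, -0.01, 1.688]
contact_force: [0.5, 0.1, 0.3]
grip_width: 25.5
3.6 [459.24712181 -54.35250412 248.94811027] [[-0.117, 0.799, 0.59], [0.993, 0.088, 0.078], [0.01, 0.595, -0.804]] 25.540073868613995 [0.45865932 0.0680858  0.31474562] [-0.5278156  -0.02216002  2.15652546  0.70550374  0.59710378 -1.15321108]
```

View pics/grip2.png

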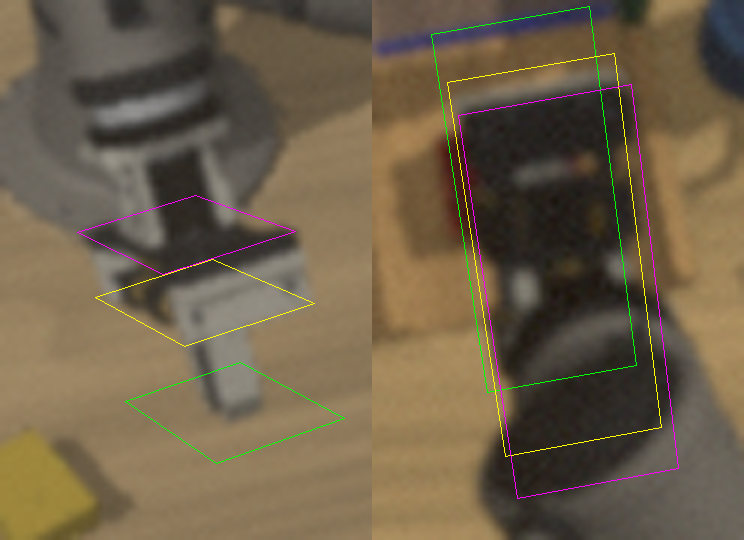

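The hand leans 36° with its jaw plane along the lane. The real bar is about 30–40 mm thick and 75 mm across, so it should pass under the beam. I'll add a little lean and descend behind the tile.

```bash
python3 -m handwheel '[[[6,0,-40],[0.0032,-0.03,-0.005]],[[6,0,-40],[0.0032,-0.03,-0.005]],[[6,-1,-40],[0,0,0]],[[5,0,-40],[0,0,0]],[[0,0,-20],[0,0,0]],[[0,0,0],[0,0,0]]]'
cat >> h.py <<'E'
from scipy.spatial.transform import Rotation as Ro
B=np.array([612.6,38.15]);ps=.106;Rb=np.array([[np.cos(ps),np.sin(ps)],[-np.sin(ps),np.cos(ps)]])
def st():
    o=get_obs();R=Ro.from_euler('xyz',o['tcp_rot']).as_matrix();t=o['tool_pos']
    K=t+R@np.array([0,-o['grip_width']/2,22.])
    F=t+R@np.array([0,o['grip_width']/2,22.])
    b=lambda p:np.r_[Rb@(p[:2]-B),p[2]].round(1).tolist()
    print('t',round(o['time'],2),'K',b(K),'front',b(F),'tcpbox',b(t),'lean',round(np.degrees(np.arccos(-R[2,2])),1),'yaw x,y,z',np.round([np.arctan2(-R[0,0],R[1,0]),np.arctan2(R[1,1],R[0,1]),np.arctan2(R[1,2],R[0,2])],3),'F',o['contact_force'].round(1),'q',o['joint_positions'].round(2))
E
python3 -c "
from h import *
st()"
```

```text
time: 4.45
tool_pos: [481.2, -49.4, 106.3]
tcp_rot: [2.442, -0.026, 1.695]
contact_force: [-0.3, 0.0, 0.8]
grip_width: 25.6
t 4.45 K [-135.5, -72.4, 81.3] front [-116.0, -72.5, 97.7] tcpbox [-139.9, -73.1, 106.3] lean 40.1 yaw x,y,z [0.124 0.103 0.155] F [-0.3  0.   0.8] q [-0.52  0.36  2.35  1.9   0.44 -2.44]
```

The joints are near a wrist singularity here (q4 1.9, q5 0.44), so the last move came up short. I'll fit a quick kinematic model so I can plan the lean along the push.

```bash
cat > kin.py <<'E'
from h import *
from scipy.optimize import least_squares
D=[([1.187,.3425,1.5245,0,1.275,-.146],[123.655,510.247,248.741],None),
([-0.5278156,-0.02216002,2.15652546,0.70550374,0.59710378,-1.15321108],[459.247,-54.352,248.948],None)]
o=get_obs();D.append((list(o['joint_positions']),list(o['tool_pos']),Ro.from_euler('xyz',o['tcp_rot']).as_matrix()))
E_=lambda s,a:Ro.from_euler(s,a).as_matrix()
def fk(q,p):
    h,a1,L2,a3,L4,L6,off=p
    R1=E_('z',q[0]);R2=R1@E_('y',q[1]);R3=R1@E_('y',q[1]+q[2]);R5=R3@E_('z',q[3])@E_('y',q[4])
    t=np.array([0,0,h])+R1@[a1,off,0]+R2@[0,0,L2]+R3@[a3,0,L4]+R5@[0,0,L6]
    return t,R5@E_('z',q[5])@C
C=E_('z',0)
R=fk(D[2][0],[0]*7)[1]
C=R.T@D[2][2]; 
E
python3 - <<'E'
from kin import *
print(C.round(3))
p0=np.array([330,0,400,0,380,250,75.])
r=lambda p:np.r_[np.concatenate([fk(q,p)[0]-t for q,t,_ in D]),(p-p0)*[.001,.02,.001,.02,.001,.001,.01]]
s=least_squares(r,p0);print(s.x.round(1),r(s.x)[:9].round(1))
E
```

```text
[[ 0. -1. -0.]
 [ 1.  0. -0.]
 [ 0. -0.  1.]]
[ 2.228e+02 -2.000e-01  5.060e+02  4.620e+01  3.798e+02  2.958e+02
  7.650e+01] [-0.1  0.  -0.1  0.  -0.   0.2 -0.  -0.  -0.1]
```

```bash
cat >> kin.py <<'E'
p=np.array([222.8,-.2,506,46.2,379.8,295.8,76.5])
LO=np.array([-2.53,-.77,.04,-1,.28,-3.11]);HI=np.array([2.53,2.02,2.7,4.14,2.66,3.11])
def target(kx,ky,zk,lean,w,psi=ps):
    a=np.array([np.sin(lean),0,-np.cos(lean)]);y=np.array([np.cos(lean),0,np.sin(lean)])
    Rl=np.stack([np.cross(y,a),y,a],1);Rz=E_('z',psi);R=Rz@Rl
    Kw=np.r_[B+Rb.T@[kx,ky],zk];return Kw-R@[0,-w/2,22],R
def ik(t,R,q0):
    f=lambda q:np.r_[fk(q,p)[0]-t,150*Ro.from_matrix(fk(q,p)[1].T@R).as_rotvec()]
    s=least_squares(f,np.clip(q0,LO+.01,HI-.01),bounds=(LO,HI));return s.x,np.abs(s.fun).max()
E
python3 - <<'E'
from kin import *
for lean in (25,30,35,40,45):
    for kx,zk in((-125,80),(-125,21),(-60,21),(0,21),(50,21)):
        t,R=target(kx,-79,zk,np.radians(lean),26)
        best=min((ik(t,R,q0) for q0 in(D[1][0],D[2][0],[-.3,.6,2,.3,.5,-.5],[-.3,.6,2,2.4,.4,-2.9])),key=lambda x:x[1])
        print(lean,kx,zk,best[0].round(2),round(best[1],1))
E
```

```text
25 -125 80 [-0.38  0.35  2.12  0.62  0.34 -1.04] 0.0
25 -125 21 [-0.4   0.48  2.15  1.02  0.28 -1.47] 5.8
25 -60 21 [-0.31  0.55  1.99  0.71  0.28 -1.08] 1.8
25 0 21 [-0.26  0.61  1.84  0.51  0.32 -0.82] 0.0
25 50 21 [-0.23  0.67  1.7   0.38  0.38 -0.66] 0.0
30 -125 80 [-0.41  0.34  2.19  1.06  0.29 -1.5 ] 0.0
30 -125 21 [-0.43  0.49  2.24  1.8   0.28 -2.28] 1.8
30 -60 21 [-0.37  0.55  2.07  1.34  0.28 -1.75] 6.8
30 0 21 [-0.29  0.61  1.89  0.9   0.28 -1.24] 4.5
30 50 21 [-0.24  0.66  1.77  0.69  0.28 -0.98] 0.8
35 -125 80 [-0.45  0.35  2.26  1.59  0.31 -2.06] 0.0
35 -125 21 [-0.45  0.51  2.31  2.16  0.37 -2.66] 0.0
35 -60 21 [-0.36  0.56  2.14  1.99  0.28 -2.39] 0.0
35 0 21 [-0.32  0.62  1.99  1.72  0.28 -2.08] 4.6
35 50 21 [-0.29  0.66  1.84  1.25  0.28 -1.57] 7.3
40 -125 80 [-0.49  0.37  2.33  1.98  0.4  -2.48] 0.0
40 -125 21 [-0.49  0.55  2.37  2.35  0.53 -2.9 ] 0.0
40 -60 21 [-0.39  0.58  2.21  2.29  0.42 -2.73] 0.0
40 0 21 [-0.32  0.63  2.05  2.17  0.33 -2.53] 0.0
40 50 21 [-0.28  0.67  1.92  1.99  0.28 -2.31] 1.2
45 -125 80 [-0.53  0.41  2.4   2.2   0.54 -2.75] 0.0
45 -125 21 [-0.53  0.61  2.43  2.44  0.71 -3.05] 0.0
45 -60 21 [-0.42  0.62  2.27  2.44  0.58 -2.91] 0.0
45 0 21 [-0.34  0.65  2.11  2.4   0.47 -2.78] 0.0
45 50 21 [-0.29  0.69  1.98  2.32  0.39 -2.65] 0.0
```

```bash
cat > need.py <<'E'
from kin import *
import sys
kx,ky,zk,lean=map(float,sys.argv[1:5]);st();o=get_obs()
t,R=target(kx,ky,zk,np.radians(lean),o['grip_width'])
R0=Ro.from_euler('xyz',o['tcp_rot']).as_matrix()
print('shift',(t-o['tool_pos']).round(1),'turn',Ro.from_matrix(R@R0.T).as_rotvec().round(3),'ik',[np.round(x,2).tolist() for x in ik(t,R,o['joint_positions'])])
E
python3 need.py -130 -79 22 42
```

```text
t 4.45 K [-135.5, -72.4, 81.3] front [-116.0, -72.5, 97.7] tcpbox [-139.9, -73.1, 106.3] lean 40.1 yaw x,y,z [0.124 0.103 0.155] F [-0.3  0.   0.8] q [-0.52  0.36  2.35  1.9   0.44 -2.44]
shift [  5.3  -5.3 -59.4] turn [-0.022 -0.036 -0.019] ik [[-0.51, 0.57, 2.41, 2.39, 0.6, -2.97], 0.0]
```

```bash
python3 -m handwheel '[[[1.3,-1.3,-10],[-0.005,-0.009,-0.005]],[[1.3,-1.3,-10],[-0.005,-0.009,-0.005]],[[1.3,-1.3,-10],[-0.006,-0.009,-0.005]],[[1.4,-1.4,-10],[-0.006,-0.009,-0.004]],[[0,0,-10],[0,0,0]],[[0,0,-9],[0,0,0]],[[0,0,0],[0,0,0]]]'
python3 need.py -130 -79 22 42
python3 - <<'E'
from h import *
o=get_obs();L=[]
for c in('scene','top'):
    d=cap(c);img=cv2.cvtColor(d['img'],cv2.COLOR_RGB2BGR)
    u,v=map(int,proj(d,np.array([560,-45,30])));u0,v0=u-40,v-48
    L.append(cv2.resize(img[v0:v0+96,u0:u0+78],None,fx=5,fy=5,interpolation=cv2.INTER_CUBIC)); print(u0,v0)
    for r in spot_in('glazed_tile',c)[:3]: w=tow(d,r['xyz']);print(r['score'],w.round(),(Rb@(w[:2]-B)).round(1))
cv2.imwrite('pics/p3.png',np.hstack(L))
E
```

```text
time: 5.32
tool_pos: [487.2, -55.0, 49.1]
tcp_rot: [2.405, 0.001, 1.677]
contact_force: [-0.6, -0.7, 0.3]
grip_width: 25.8
t 5.33 K [-129.3, -79.3, 24.1] front [-110.2, -79.3, 41.5] tcpbox [-134.5, -79.3, 49.1] lean 42.2 yaw x,y,z [0.106 0.108 0.105] F [-0.6 -0.7  0.3] q [-0.51  0.56  2.41  2.39  0.6  -2.97]
shift [-0.6  0.2 -2.1] turn [ 0.001  0.004 -0.   ] ik [[-0.51, 0.57, 2.41, 2.39, 0.6, -2.97], 0.0]
209 171
0.83 [ 466. -243.   26.] [-175.9 -264.5]
0.8 [ 330. -153.   26.] [-301.5 -159.9]
224 138
0.65 [ 461. -246.   26.] [-180.5 -266.5]
0.61 [559. -34.  34.] [-60.4 -65.7]
```

View pics/p3.png

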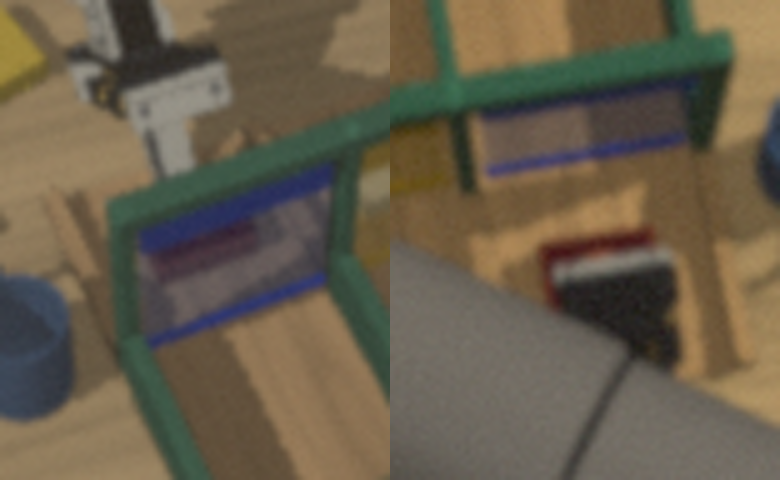

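The left half (scene view) shows the fingers behind the tile in the blue lane, with the tile visible through the shut flap. In the right half (top view) the hand is over the tile and clear of the rails. There is no contact force, so I'll start pushing.

```bash
python3 -m handwheel '[[[6,0.6,-1],[0,0,0]],[[6,0.6,-1],[0,0,0]],[[6,0.6,0],[0,0,0]],[[6,0.7,0],[0,0,0]],[[6,0.6,0],[0,0,0]],[[6,0.7,0],[0,0,0]],[[6,0.6,0],[0,0,0]],[[6,0.6,0],[0,0,0]],[[6,0.7,0],[0,0,0]],[[6,0.6,0],[0,0,0]]]'
python3 need.py 0 -79 22 42.5
python3 - <<'E'
from h import *
for c in('scene','top'):
    d=cap(c,c+'4.png')
    for t in('glazed_tile','bisque_tile','flap_right'):
        for r in spot_in(t,c)[:3]: w=tow(d,r['xyz']);print(c,t,round(r['score'],2),(Rb@(w[:2]-B)).round(1),w[2].round())
E
```

```text
time: 6.78
tool_pos: [546.6, -48.9, 46.6]
tcp_rot: [2.407, 0.003, 1.676]
contact_force: [-2.3, -0.4, 1.2]
grip_width: 25.7
t 6.78 K [-69.6, -79.7, 21.6] front [-50.5, -79.7, 38.9] tcpbox [-74.8, -79.6, 46.6] lean 42.1 yaw x,y,z [0.105 0.107 0.102] F [-2.3 -0.4  1.2] q [-0.41  0.59  2.26  2.38  0.5  -2.84]
shift [69.   8.   0.3] turn [ 0.003 -0.007  0.001] ik [[-0.33, 0.64, 2.08, 2.3, 0.39, -2.67], 0.0]
scene glazed_tile 0.84 [-173.4 -265.8] 30.0
scene glazed_tile 0.73 [-297.3 -161.1] 24.0
scene glazed_tile 0.18 [-229.3  350.2] 19.0
top glazed_tile 0.71 [-178.2 -265.6] 25.0
top flap_right 0.75 [ -3.8 -80.3] 102.0
```

```bash
python3 -m handwheel '[[[6,0.6,0],[0,0,0]],[[6,0.6,0],[0,0,0]],[[6,0.6,0],[0,0,0]],[[6,0.7,0],[0,0,0]],[[6,0.6,0],[0,0,0]],[[6,0.7,0],[0.0005,-0.003,0]],[[6,0.6,0],[0.0005,-0.003,0]]]'
python3 need.py 52 -79 22 42.5
python3 - <<'E'
from h import *
L=[]
for c in('scene','top'):
    d=cap(c);img=cv2.cvtColor(d['img'],cv2.COLOR_RGB2BGR)
    u,v=map(int,proj(d,np.array([620,-45,50])));u0,v0=u-40,v-48
    L.append(cv2.resize(img[v0:v0+96,u0:u0+78],None,fx=5,fy=5,interpolation=cv2.INTER_CUBIC)); print(u0,v0)
cv2.imwrite('pics/p4.png',np.hstack(L))
E
```

```text
time: 8.05
tool_pos: [588.6, -44.5, 46.5]
tcp_rot: [2.4, 0.002, 1.676]
contact_force: [-1.8, -0.6, -1.1]
grip_width: 25.5
t 8.05 K [-27.2, -79.7, 21.7] front [-8.3, -79.7, 38.9] tcpbox [-32.6, -79.7, 46.5] lean 42.5 yaw x,y,z [0.105 0.107 0.102] F [-1.8 -0.6 -1.1] q [-0.36  0.62  2.15  2.35  0.44 -2.75]
shift [78.7  9.   0.3] turn [ 0.002 -0.     0.001] ik [[-0.28, 0.68, 1.94, 2.17, 0.32, -2.49], 0.0]
214 181
222 119
```

View pics/p4.png

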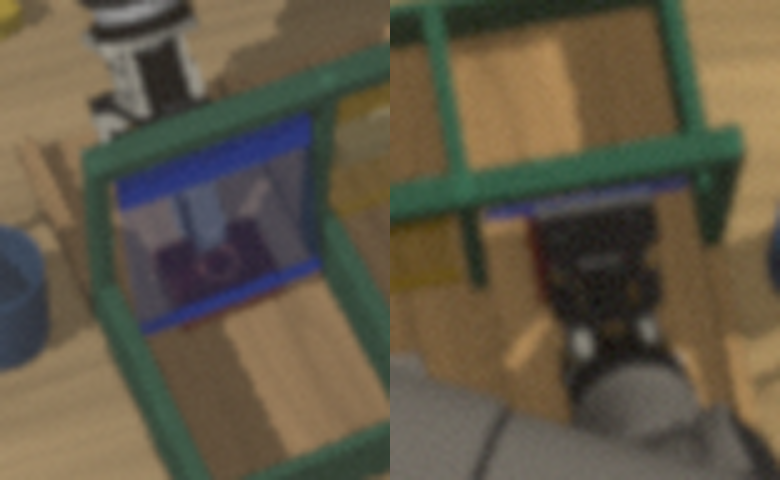

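The tile is passing under the lifted blue flap, square to the lane, with the finger behind it and the hand clear of the posts. I'll keep pushing in smaller stages and check the force after each.

```bash
python3 -m handwheel '[[[6,0.6,0],[0,0,0]],[[6,0.6,0],[0,0,0]],[[6,0.6,0],[0,0,0]],[[6,0.7,0],[0,0,0]],[[6,0.6,0],[0,0,0]]]'; python3 -m handwheel '[[[5,0.5,0],[0,0,0]],[[5,0.5,0],[0,0,0]],[[4,0.4,0],[0,0,0]]]'
python3 need.py 52 -79 22 42.5
```

```text
time: 8.78
tool_pos: [618.1, -41.4, 46.3]
tcp_rot: [2.402, 0.002, 1.676]
contact_force: [-5.4, -0.9, 0.8]
grip_width: 25.7
time: 9.15
tool_pos: [632.4, -40.0, 46.3]
tcp_rot: [2.401, 0.002, 1.676]
contact_force: [-2.8, -0.8, -0.4]
grip_width: 25.6
t 9.15 K [16.8, -79.9, 21.4] front [35.7, -79.9, 38.7] tcpbox [11.4, -79.9, 46.3] lean 42.4 yaw x,y,z [0.105 0.107 0.102] F [-2.8 -0.8 -0.4] q [-0.31  0.65  2.04  2.27  0.36 -2.62]
shift [34.9  4.6  0.6] turn [ 0.002 -0.001  0.001] ik [[-0.28, 0.68, 1.94, 2.17, 0.32, -2.49], 0.0]
```

```bash
python3 -m handwheel '[[[4,0.5,0],[0,0,0]],[[4,0.5,0],[0,0,0]],[[4,0.5,0],[0,0,0]]]'; python3 need.py 54 -79 22 42.5
python3 - <<'E'
from h import *
L=[]
for c in('scene','top'):
    d=cap(c);img=cv2.cvtColor(d['img'],cv2.COLOR_RGB2BGR)
    u,v=map(int,proj(d,np.array([640,-45,50])));u0,v0=u-40,v-48
    L.append(cv2.resize(img[v0:v0+96,u0:u0+78],None,fx=5,fy=5,interpolation=cv2.INTER_CUBIC))
cv2.imwrite('pics/p5.png',np.hstack(L))
E
```

```text
time: 9.52
tool_pos: [644.6, -38.6, 46.6]
tcp_rot: [2.4, 0.002, 1.676]
contact_force: [-2.5, -0.9, -2.4]
grip_width: 25.7
t 9.53 K [29.1, -79.7, 21.7] front [48.0, -79.7, 39.0] tcpbox [23.7, -79.7, 46.6] lean 42.5 yaw x,y,z [0.105 0.107 0.102] F [-2.5 -0.9 -2.4] q [-0.3   0.66  2.01  2.24  0.35 -2.58]
shift [24.7  3.3  0.3] turn [ 0.002 -0.     0.001] ik [[-0.28, 0.68, 1.94, 2.16, 0.31, -2.48], 0.0]
```

View pics/p5.png

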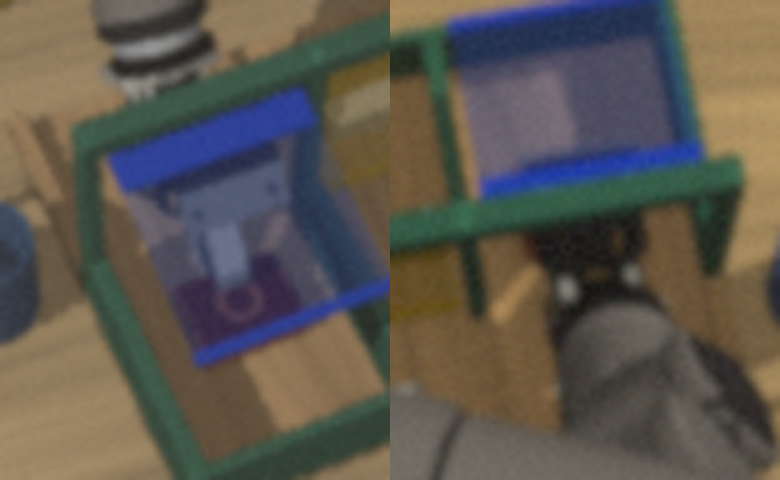

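```bash
python3 - <<'E'
from h import *
for c,off in(('scene',0),('top',390)):
    d=cap(c);u,v=map(int,proj(d,np.array([640,-45,50])))
    for a in np.arange(.8,1.45,.1):
        print(c,round(a,2),[tuple(np.round((np.array(proj(d,np.r_[B+Rb.T@[158*np.sin(a),y],185-158*np.cos(a)]))-[u-40,v-48]+.5)*5+[off,0]).astype(int)) for y in(-12,-152)])
E
```

```text
scene 0.8 [(np.int64(358), np.int64(297)), (np.int64(169), np.int64(370))]
scene 0.9 [(np.int64(366), np.int64(300)), (np.int64(175), np.int64(374))]
scene 1.0 [(np.int64(373), np.int64(302)), (np.int64(180), np.int64(376))]
scene 1.1 [(np.int64(380), np.int64(301)), (np.int64(185), np.int64(376))]
scene 1.2 [(np.int64(386), np.int64(298)), (np.int64(189), np.int64(374))]
scene 1.3 [(np.int64(391), np.int64(292)), (np.int64(192), np.int64(369))]
scene 1.4 [(np.int64(395), np.int64(284)), (np.int64(194), np.int64(361))]
top 0.8 [(np.int64(464), np.int64(122)), (np.int64(667), np.int64(88))]
top 0.9 [(np.int64(460), np.int64(101)), (np.int64(665), np.int64(67))]
top 1.0 [(np.int64(457), np.int64(81)), (np.int64(663), np.int64(47))]
top 1.1 [(np.int64(454), np.int64(62)), (np.int64(662), np.int64(28))]
top 1.2 [(np.int64(451), np.int64(44)), (np.int64(661), np.int64(10))]
top 1.3 [(np.int64(449), np.int64(28)), (np.int64(661), np.int64(-7))]
top 1.4 [(np.int64(447), np.int64(13)), (np.int64(661), np.int64(-22))]
```

The flap is at about 1.33 rad, lifted by the hand's upper bar corner, and its stop is at 1.4. For the last 20 mm I'll close the fingers a little and lean slightly more to keep that corner low.

```bash
python3 -m handwheel '[[[0,0,0],[0,0,0]],[[0,0,0],[0,0,0]]]' 0.78; python3 need.py 36 -80 21 45;python3 need.py 49 -80 21 45
```

```text
time: 9.98
tool_pos: [644.0, -38.6, 46.4]
tcp_rot: [2.401, 0.002, 1.676]
contact_force: [-0.9, -0.0, -2.0]
grip_width: 20.4
t 9.97 K [30.4, -79.7, 23.3] front [45.4, -79.7, 37.1] tcpbox [23.1, -79.7, 46.4] lean 42.4 yaw x,y,z [0.105 0.107 0.102] F [-0.9 -0.  -2. ] q [-0.3   0.66  2.01  2.24  0.35 -2.58]
shift [ 4.6  0.2 -2.6] turn [ 0.007 -0.044  0.001] ik [[-0.31, 0.68, 2.02, 2.35, 0.41, -2.7], 0.0]
t 9.97 K [30.4, -79.7, 23.3] front [45.4, -79.7, 37.1] tcpbox [23.1, -79.7, 46.4] lean 42.4 yaw x,y,z [0.105 0.107 0.102] F [-0.9 -0.  -2. ] q [-0.3   0.66  2.01  2.24  0.35 -2.58]
shift [17.5  1.5 -2.6] turn [ 0.007 -0.044  0.001] ik [[-0.3, 0.69, 1.99, 2.33, 0.39, -2.66], 0.0]
```

```bash
python3 -m handwheel '[[[2,0.1,-1],[0.003,-0.022,0]],[[2.6,0.1,-1.2],[0.003,-0.022,0]],[[3,0.3,0],[0,0,0]],[[3,0.3,0],[0,0,0]]]'; python3 -m handwheel '[[[3,0.3,0],[0,0,0]],[[3,0.3,0],[0,0,0]],[[0,0,0],[0,0,0]]]'; python3 need.py 50 -80 21 45
python3 - <<'E'
from h import *
L=[]
for c in('scene','top'):
    d=cap(c);img=cv2.cvtColor(d['img'],cv2.COLOR_RGB2BGR)
    u,v=map(int,proj(d,np.array([660,-45,50])));u0,v0=u-40,v-48
    L.append(cv2.resize(img[v0:v0+96,u0:u0+78],None,fx=5,fy=5,interpolation=cv2.INTER_CUBIC))
cv2.imwrite('pics/p6.png',np.hstack(L))
E
```

```text
time: 10.48
tool_pos: [655.0, -37.9, 44.4]
tcp_rot: [2.357, 0.001, 1.676]
contact_force: [-2.1, -0.4, -2.2]
grip_width: 20.0
time: 10.85
tool_pos: [661.4, -37.2, 44.7]
tcp_rot: [2.355, 0.001, 1.676]
contact_force: [0.8, 0.5, -1.4]
grip_width: 20.0
t 10.85 K [49.1, -80.1, 22.1] front [63.2, -80.1, 36.3] tcpbox [40.6, -80.1, 44.7] lean 45.1 yaw x,y,z [0.105 0.106 0.104] F [ 0.8  0.5 -1.4] q [-0.3   0.69  1.99  2.34  0.39 -2.67]
shift [ 0.9  0.2 -1.1] turn [0.001 0.001 0.001] ik [[-0.3, 0.69, 1.98, 2.33, 0.39, -2.66], 0.0]
```

View pics/p6.png

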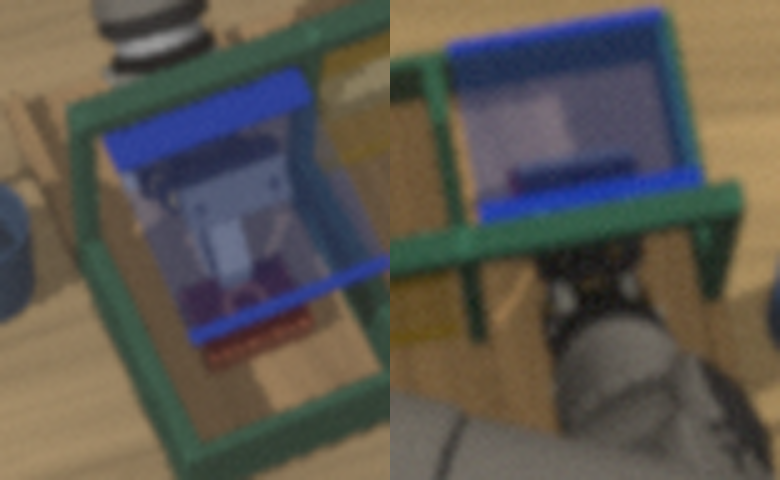

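The flap is still clear of its stop, and the tile's terracotta far face is well inside the bin, at (205,348) to (312,325) in the crop. I'll compute how deep it is.

```bash
python3 - <<'E'
from h import *
d=cap('scene');u,v=map(int,proj(d,np.array([660,-45,50])))
for (a,b),z in(((215,368),6),((312,326),6),((207,347),32),((308,309),32)):
    print((Rb@(pix(d,u-40+a/5,v-48+b/5,z)[:2]-B)).round(1))
E
```

```text
[ 108.9 -110. ]
[105.9 -33.7]
[ 104.4 -114.4]
[105.2 -37.9]
```

```bash
python3 -m handwheel '[[[2.5,0.3,-0.5],[0,0,0]],[[2.5,0.3,0],[0,0,0]],[[0,0,0],[0,0,0]]]';python3 -m handwheel '[[[2.5,0.3,0],[0,0,0]],[[0,0,0],[0,0,0]]]'; python3 need.py -140 -80 24 45
```

```text
time: 11.38
tool_pos: [666.1, -36.6, 44.0]
tcp_rot: [2.356, 0.001, 1.676]
contact_force: [-0.3, 0.0, -0.5]
grip_width: 20.2
time: 11.62
tool_pos: [668.6, -36.3, 43.9]
tcp_rot: [2.356, 0.001, 1.676]
contact_force: [0.6, -0.8, -1.0]
grip_width: 20.0
t 11.62 K [56.3, -80.0, 21.3] front [70.4, -80.0, 35.5] tcpbox [47.8, -79.9, 43.9] lean 45.0 yaw x,y,z [0.105 0.106 0.104] F [ 0.6 -0.8 -1. ] q [-0.29  0.7   1.97  2.32  0.38 -2.65]
shift [-195.1  -20.8    2.7] turn [0.001 0.    0.001] ik [[-0.57, 0.61, 2.47, 2.43, 0.74, -3.09], 0.0]
```

```bash
python3 -m handwheel '[[[-4,-0.4,0.5],[0,0,0]],[[-6,-0.6,0.5],[0,0,0]],[[-8,-0.9,0],[0,0,0]],[[-9,-1,0],[0,0,0]],[[-9,-0.9,0],[0,0,0]],[[-9,-1,0],[0,0,0]],[[-9,-0.9,0],[0,0,0]],[[-9,-1,0],[0,0,0]],[[-9,-0.9,0],[0,0,0]],[[-9,-1,0],[0,0,0]],[[-9,-1,0],[0,0,0]],[[-9,-1,0],[0,0,0]]]'; python3 need.py -130 -80 24 41
python3 - <<'E'
from h import *
L=[]
for c in('scene','top'):
    d=cap(c);img=cv2.cvtColor(d['img'],cv2.COLOR_RGB2BGR)
    u,v=map(int,proj(d,np.array([640,-45,50])));u0,v0=u-40,v-48
    L.append(cv2.resize(img[v0:v0+96,u0:u0+78],None,fx=5,fy=5,interpolation=cv2.INTER_CUBIC))
    for t in('glazed_tile','flap_right'):
        for r in spot_in(t,c)[:3]: w=tow(d,r['xyz']);print(c,t,round(r['score'],2),(Rb@(w[:2]-B)).round(1),w[2].round())
cv2.imwrite('pics/p7.png',np.hstack(L))
E
```

```text
time: 13.12
tool_pos: [568.8, -47.0, 45.0]
tcp_rot: [2.356, 0.001, 1.676]
contact_force: [0.3, -0.4, 0.1]
grip_width: 20.1
t 13.12 K [-44.1, -80.0, 22.3] front [-29.9, -80.1, 36.5] tcpbox [-52.5, -80.0, 45.0] lean 45.0 yaw x,y,z [0.105 0.106 0.104] F [ 0.3 -0.4  0.1] q [-0.4   0.63  2.23  2.44  0.55 -2.89]
shift [-83.8  -8.9   2.2] turn [-0.006  0.07   0.001] ik [[-0.51, 0.56, 2.4, 2.36, 0.57, -2.94], 0.0]
scene glazed_tile 0.77 [ 99.1 -80.6] 33.0
scene glazed_tile 0.74 [-174.6 -262.7] 28.0
scene glazed_tile 0.71 [-298.  -159.5] 28.0
scene flap_right 0.77 [  9.2 -78.3] 110.0
scene flap_right 0.21 [-105.6 -512.2] 122.0
top glazed_tile 0.78 [ 98.  -76.6] 35.0
top glazed_tile 0.7 [-179.2 -267.9] 24.0
top glazed_tile 0.2 [-239.6  353.6] 22.0
top flap_right 0.79 [ -3.9 -76.3] 112.0
```

View pics/p7.png

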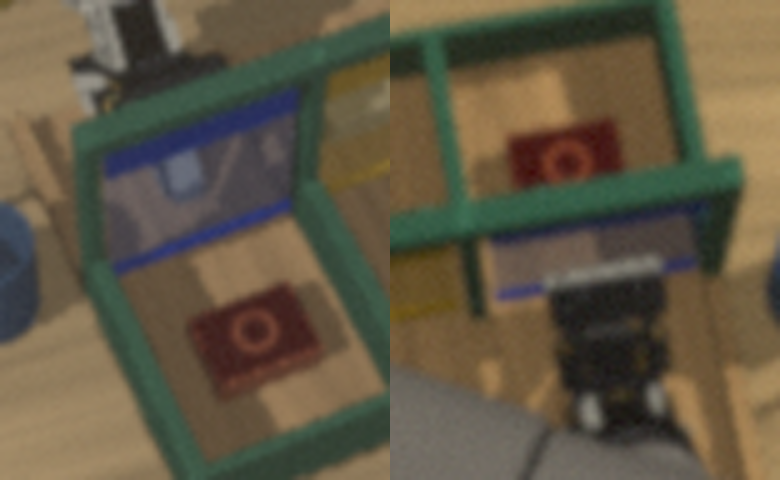

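The maroon tile lies flat in the bin with its centre about 90–98 mm past the flap plane. The blue flap has swung shut with the hand clear of it. I'll back off and lift away.

```bash
python3 -m handwheel '[[[-15,-1.6,1],[0,0.02,0]],[[-15,-1.6,2],[0,0.02,0]],[[-15,-1.6,4],[0,0.02,0]],[[-10,-1,10],[0,0,0]],[[0,0,20],[0,0,0]],[[0,0,20],[0,0,0]],[[0,0,20],[0,0,0]],[[0,0,20],[0,0,0]],[[0,0,0],[0,0,0]],[[0,0,0],[0,0,0]],[[0,0,0],[0,0,0]],[[0,0,0],[0,0,0]]]'
python3 - <<'E'
from h import *
st()
for c in('scene','top'):
    d=cap(c,c+'9.png')
    for t in('glazed_tile','bisque_tile','flap_right','flap_left','glaze_jar','mug','jar_lid','green_bottle','bowl','brush'):
        for r in spot_in(t,c)[:1]: w=tow(d,r['xyz']);print(c,t,round(r['score'],2),w.round(),(Rb@(w[:2]-B)).round(1))
a=cv2.imread('pics/top9.png');b=cv2.imread('pics/top1.png')
u,v=180,90
cv2.imwrite('pics/fin.png',cv2.resize(np.hstack([cv2.imread('pics/scene9.png')[150:300,190:350],a[100:250,160:330]]),None,fx=2.4,fy=2.4,interpolation=cv2.INTER_CUBIC))
E
```

```text
time: 14.92
tool_pos: [514.0, -52.6, 141.1]
tcp_rot: [2.417, -0.006, 1.675]
contact_force: [0.0, 0.2, 0.6]
grip_width: 19.9
t 14.93 K [-100.5, -79.7, 118.0] front [-85.6, -79.8, 131.2] tcpbox [-107.6, -79.9, 141.1] lean 41.5 yaw x,y,z [0.105 0.099 0.111] F [0.  0.2 0.6] q [-0.46  0.3   2.26  1.73  0.37 -2.18]
scene glazed_tile 0.94 [ 468. -243.   29.] [-173.8 -264.1]
scene flap_right 0.82 [626. -38. 109.] [  5.6 -77.6]
scene flap_left 0.58 [603. 119. 109.] [-1.3 81.5]
scene glaze_jar 0.6 [508. 270.  77.] [-79.2 241.5]
scene mug 0.55 [ 619. -198.   51.] [ -18.6 -235.2]
scene jar_lid 0.58 [ 307. -309.   13.] [-340.2 -313. ]
scene green_bottle 0.66 [ 563. -482.  123.] [-104.5 -512.3]
scene bowl 0.81 [578. 489.  26.] [ 13.1 451.7]
top glazed_tile 0.89 [ 460. -246.   26.] [-181.3 -266.3]
top bisque_tile 0.61 [522. 112.  38.] [-82.7  83.1]
top flap_right 0.88 [618. -43. 106.] [ -3.4 -81.1]
top glaze_jar 0.6 [612.  49.  12.] [ 1. 11.]
top mug 0.59 [ 613. -198.   43.] [ -25. -235.]
top jar_lid 0.68 [ 299. -314.   16.] [-348.8 -316.6]
top green_bottle 0.73 [ 532. -473.  133.] [-134.5 -499.3]
top bowl 0.55 [600. 479.  22.] [ 34.4 439.8]
top brush 0.84 [336. 364.  19.] [-241.   353.3]
```

View pics/fin.png

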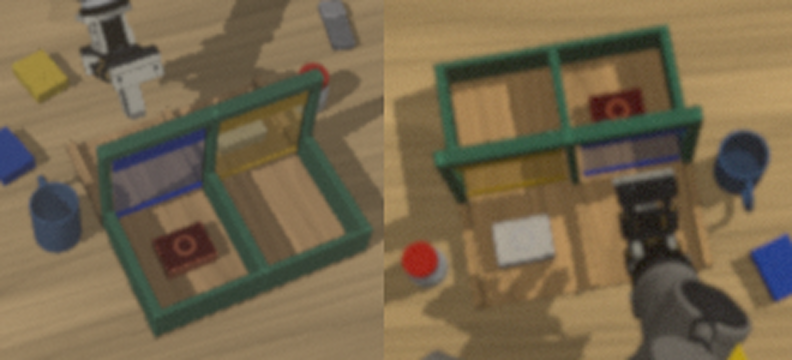

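The tile is in the bin, both flaps hang shut, the white tile and other objects are where they started, and the hand is clear.

```bash
python3 -c "
from plant import bot
print(bot.close_job())"
```

```text
the job is handed in; nothing more can be done
None
```

The maroon tile is in the bin behind the blue (right) flap, and I handed the job in at about 15 s of the 38 s allowed. I slid it there with the fingertips, with the hand leaning 42–45°, then drew the hand straight back so the flap fell shut.

**Final checks**
- **Tile:** it lies flat in the pictures, with its centre about 90–98 mm past the flap plane, against the required 65–155 mm.
- **Flaps:** both look shut in the pictures. I did not measure their final angle to the 0.04 rad limit. At its widest the blue flap was at about 1.33 rad, near its 1.4 rad stop, with no jump in force.
- **Other things:** the white tile, mug, lid, bottle and bowl came back within about 5 mm of their first detected positions. The brush did too, seen by the top camera only.
- **Forces:** readings stayed at or below about 6 N at the checks, and the hand was clear and reading near zero at the end.

**Checks that failed or disagreed**
- In the last detection pass, the first glazed-tile hit in both cameras was the blue look-alike. I took the tile's position from the pass just before, where both cameras found it in the bin, and confirmed it in the last picture.
- The top camera's glaze jar result was a false hit in the middle of the box. The scene camera put the jar at (508, 270, 77), but its own first-pass jar hit was also false. The first top view had it at (493, 245, 74). That is more than 20 mm apart, but the two cameras disagreed similarly on other objects, and the jar looks unmoved in the pictures.

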